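# Open the water filler of a chocolate melter

### The job

The melter's water jacket is due for topping up, so open its filler: fold the red tab on the black cap upright, use it to turn the cap anticlockwise until you feel it come gently against its stop, then lift the cap off and stand it upright on its plug in the aluminium tray, set down softly and let go. Do not force the cap against its stop or pull hard on it while it is still locked, do not lean on the melter, and leave the moulds, palette knife and jar where they are.

Things in the scene. Friction and masses are not known exactly. Their poses are not given: they have to be found in the camera images.
- melter: Stainless chocolate melter, fixed to the bench, 360 (x) x 300 (y) x 150 mm high (flat deck); origin at the centre of its underside. A lidded pan with a black bow handle (top 190 mm above the bench) fills the back (+x) of the deck. The filler stands at the deck's front at (-105, -75) mm in this frame: a round steel neck, 50 mm outside diameter, 34 mm high, closed by the cap.
- cap_mid (a point): Black filler cap: point on its axis at the underside of its flange (34 mm above the deck when closed); z up its axis, -x towards the free end of the folded tab, y along the tab's hinge. Flange 52 mm diameter, 10 mm high above this point; below hangs a plug with two lugs across it, 39 mm wide, bottom 24 mm below this point; the removed cap stands on it. About 0.12 kg with tab.
- tab_lip (a point): Middle of the red tab's thickness, 34 mm from its hinge, 8 mm from its free end. Tab: flat bar 36 mm wide (along y, the hinge) and 8 mm thick. Its hinge crosses the cap's axis 15 mm above cap_mid. Folded, it lies on the cap's -x side, overhanging the flange by 16 mm; upright, it stands on the cap's axis. x points from the free end to the hinge, z out of its upper face.
- tab (a joint): Angle of the tab: 0 folded flat, 1.57 upright, end stop at 1.6 rad. It stays where it is left (hinge friction about 0.07 N m, that is 2 N at the tab's free end).
- tray_in (a point): Centre of the inner floor of the fixed open aluminium tray on the bench, outside 170 (x) x 130 (y) mm, walls 3 mm thick and 22 mm high, floor 3 mm above the bench.
- mould_mango: Mould of chocolate squares topped with yellow mango, 275 (x) x 135 (y) x 24 mm, loose; origin at the centre of its underside. Leave it.
- mould_plain: Mould of plain dark chocolate squares, 275 (x) x 135 (y) x 24 mm, loose; origin at the centre of its underside. Leave it.
- knife: Palette knife, 230 mm long (along its x) with a dark wooden handle, lying loose on the bench. Leave it.
- jar: Red topping jar with a white lid, 72 mm diameter, 95 mm high; origin at the centre of its underside. Leave it.
- neck_mouth (a point): Centre of the neck's rim with its sprung seal. The neck's lip holds down the cap's hidden lugs. Turned anticlockwise from above (stiff, 0.2 to 0.4 N m), the cap meets a hard stop after 24 to 87 degrees; how far varies and cannot be seen. There, or up to 8 degrees short, the seal pushes it up (8 N, 2 mm) and it lifts off; before it is locked. The stop bears 0.5 N m, the lugs a 15 N pull.
There are look-alikes about, which are no part of the job. Of the things that look like the part that bears tray_in, the smaller one is meant.

How it is judged:
On the way, in this order (a step that is already met when the one before it is completed fails the run):
1. the tab is folded up, the cap still closed on the neck (value of joint tab above 1.3 rad and z of cap_mid in the frame of melter below 0.19 m), for 0.2 s.
2. the cap is turned free and lifted off the neck (z of cap_mid in the frame of melter above 0.212 m), for 0.1 s.
At the end, for the whole second after the job is handed in: The cap stands upright (within 0.2 rad) on its plug on the tray's floor, its centre within 60 mm (tray x) and 42 mm (tray y) of the tray's middle, released and at rest (x of cap_mid in the frame of tray_in between -0.06 and 0.06 m and y of cap_mid in the frame of tray_in between -0.042 and 0.042 m and z of cap_mid in the frame of tray_in below 0.03 m and angle between cap_mid's own z axis and vertical below 0.2 rad and linear speed of cap below 0.02 m/s); the robot touches nothing.
It fails at once if the cap is forced against the neck (against its stop, pulled while locked, or pressed down) with more than 50 N in all, seal pressure included (about 20 N when closed, 30 N while turning) (contact force between cap and melter above 50 N).
It fails at once if the robot presses on the melter itself with more than 15 N (contact force between any of the fingers, the arm and melter above 15 N).
It fails at once if the cap is dropped or slammed into the tray (faster than 0.5 m/s within 60 mm of its floor, or pressed on it with more than 40 N) (contact force between cap and tray above 40 N or (z of cap_mid in the frame of tray_in below 0.06 m and linear speed of cap above 0.5 m/s)).
It fails at once if a mould, the palette knife or the jar is moved by more than 20 mm (distance of any of mould_mango, mould_plain, knife, jar from where it was at the start of the episode above 0.02 m).
It also fails if it takes over 72 s, if anything falls off the work surface, if the arm or the gripper's body presses on something with over 40 N, if the wrist force passes 120 N, or if a joint passes its speed limit or range.

### The arm

A 7-joint arm with a two-finger parallel gripper is mounted at the origin on the work surface. World frame = base frame: x ahead of the robot, y to its left, z up, the work surface at z = 0. Lengths are in m, angles in rad, forces in N, time in s.
With the tool pointing down it reaches from about 0.35 to 0.9 m from the base axis. Payload 8.1 kg.
Tool frame: the origin (TCP) lies midway between the tips of the shut fingers; the grasp point (between the pads) lies arm.pinch_z behind it (arm.pinch_z is the distance from the TCP to the grasp point, in m); z points along the fingers, y is the line along which they close (so a half turn about z gives the same grasp; the last joint's range is limited). The gripper opens to 92 mm and grips with 3 to 60 N. Pads are 19 mm wide; open, the fingers measure 130 mm over their backs; the gripper's body (75 mm by 190 mm) begins 47 mm behind the grasp point.
Start: joints at [1.108, 0.434, 0.025, 1.573, -0.012, 1.134, -0.075], TCP at [0.22, -0.585, 0.227] pointing down, gripper open.
Joint ranges: [-2.62, 2.62], [-0.44, 2.09], [-1.27, 1.32], [0.08, 2.57], [-1.32, 4.46], [0.12, 2], [-2.74, 2.74]. Speed limits (rad/s): [2.22, 2.22, 3.01, 3.01, 3.14, 3.14, 3.14].

### API

Orientations are given as a unit quaternion [w, x, y, z].
In Python, from bench import readout, optics, order, arm gives the robot as it stands. The module is installed in compiled form; this text tells all that it offers.
- The arm moves only by the tool play_rows, never from a script. Its argument "steps" is a list of rows, each a list of 3 entries, a list of its own where there are three numbers: the shift along the tool's x, y, z in m, then the turn, a rotation vector about the tool's x, y, z in rad, then the opening, from -1 (shut) to 1 (fully open). A call has 1 to 8 rows; each row is the pose to reach, as a shift and turn from the pose commanded when the call began, along the tool's axes at that moment; what a row does not reach only later rows make up. A row lasts 1/12 s, in which the tool goes at most 41.7 mm and 7.16 degrees, less where a joint would pass 70% of its speed; a pose out of reach is approached as far as the arm can. A call with a gripper value outside its range is refused whole. The fingers move at their own pace and stop on an object; "newtons" is the grip in N (left out, the last holds). Time passes only in rows, so rows that repeat a pose let the fingers close. It gives the time, the measured TCP pose, the force, the opening and the grip force at its end, in the units of the state.
- readout.get_state(): the state, without advancing time (a new reading comes with each control period).
- optics.get_image(name): name is "side" or "top"; returns (picture, depth): 400x640x3 uint8, blue, green, red; 400x640 float32, m along the optical axis (not along the pixel's ray), 0 where there is no reading.
- optics.camera_params(name): a dict with "fx", "fy", "cx", "cy" (pixels), "k1" (the pictures are not rectified: a ray, as slopes to the right and down, at radius r is drawn at 1 + k1 r^2 times it, then the intrinsics apply), "T" (4x4, takes a point from camera to world coordinates). Camera axes: x right, y down, z forward; pixel columns grow to the right and rows downward; lengths in m; the calibration is good to about 2 mm. A picture is of the moment at which its call begins. camera_params takes no time and is no camera call.
- order.sign_off(): hands the job in; it is judged then, once.
The state is a dict: "t": time; "joint_pos": joint angles; "dq": joint speeds; "joint_efforts": joint torques, N m; "position": TCP position; "tcp_rot": TCP orientation; "wrist_force": force on the tool from outside, world axes, zero at the start; "moment": the same for the moment, N m; "finger_gap": finger opening in m; "finger_force": force on a finger pad.
Only numpy, scipy, OpenCV 4.12 (cv2) and the standard library are available. Lean on these libraries where they do the work, as an engineer would, in place of code of your own. Each camera call takes 0.05 s, during which the arm holds its last target. There are 200 camera calls.

## Working session

There is one attempt and no reset: what is moved stays moved. The work goes in short steps, Python scripts to look and compute and a tool call to move; the robot and the scene stay as the last step left them, time stands still between calls to the robot, and variables do not carry over. Pictures are saved under pics/ and viewed, at most 10 in all, crops included, and the job is handed in when it is done.

Besides the shell and the picture viewer there is one more tool, called by a JSON object that holds its "fn" and its "kwargs", one argument or row to a line. play_rows: Moves the arm, as the interface text tells. Its arguments: {"type":"object","properties":{"steps":{"type":"array","items":{"type":"array"}},"newtons":{"type":"number"}},"required":["steps"]}

```bash
mkdir -p pics; cat > h.py <<'E'
import numpy as np, cv2
from bench import readout, optics, order, arm
from scipy.spatial.transform import Rotation as R
def grab(n):
    im,d=optics.get_image(n); np.savez(f'{n}.npz',im=im,d=d); return im,d
def ray(n,u,v):
    c=optics.camera_params(n); x=np.array([(u-c['cx'])/c['fx'],(v-c['cy'])/c['fy']]); s=x.copy()
    for _ in range(20): s=x/(1+c['k1']*(s@s))
    T=np.array(c['T']); return T[:3,3],T[:3,:3]@np.array([s[0],s[1],1.])
def onplane(n,u,v,z):
    o,d=ray(n,u,v); return o+d*(z-o[2])/d[2]
def atdepth(n,u,v,dep):
    o,d=ray(n,u,v); return o+d*dep
def tw(z=None):
    s=readout.get_state(); q=np.array(s['tcp_rot']); return np.array(s['position']),R.from_quat(q[[1,2,3,0]]).as_matrix(),s
E
python3 - <<'E'
from h import *
for n in('top','side'):
    im,d=grab(n); cv2.imwrite(f'pics/{n}0.png',im); c=optics.camera_params(n); print(n,{k:np.round(v,3) for k,v in c.items()})
p,Rm,s=tw(); print(p,Rm.round(3),s['wrist_force'],s['finger_gap'],arm.pinch_z,s['t'])
E
```

```text
top {'fx': np.float64(450.783), 'fy': np.float64(450.783), 'cx': np.float64(322.356), 'cy': np.float64(194.771), 'k1': np.float64(0.033), 'T': array([[ 0.023, -0.98 ,  0.198,  0.153],
       [-1.   , -0.026, -0.01 ,  0.032],
       [ 0.015, -0.198, -0.98 ,  1.606],
       [ 0.   ,  0.   ,  0.   ,  1.   ]])}
side {'fx': np.float64(363.727), 'fy': np.float64(363.727), 'cx': np.float64(317.902), 'cy': np.float64(197.331), 'k1': np.float64(-0.059), 'T': array([[-0.852, -0.379,  0.361,  0.106],
       [-0.523,  0.593, -0.612,  0.684],
       [ 0.018, -0.71 , -0.704,  0.869],
       [ 0.   ,  0.   ,  0.   ,  1.   ]])}
[ 0.21985634 -0.58455298  0.22602035] [[ 0.936  0.352 -0.001]
 [ 0.352 -0.936  0.001]
 [-0.    -0.001 -1.   ]] [-0.35561103 -0.50795523  0.08001363] 0.09146177908828504 0.0188 0.1
```

View pics/top0.png

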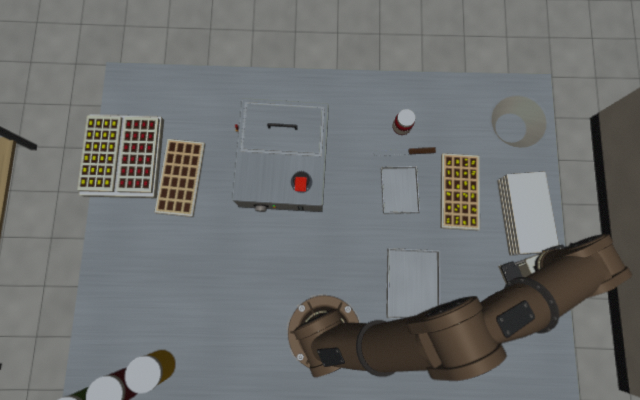

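View pics/side0.png

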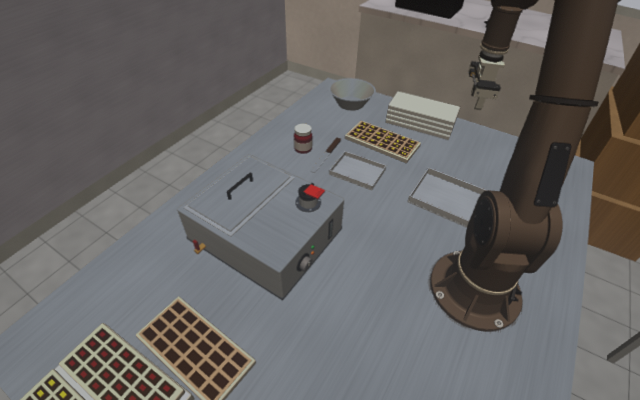

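The top view shows the cap with its red tab at (301,184). Other red things are the jar (403,124), a small red tap at the melter's side (237,127) and the moulds' red squares (140,150). There are two trays: a small one at (400,190) and a larger look-alike at (412,283). I choose the red tab on the black cap on the deck and the smaller tray. Next I check the choice in a close crop and measure.

```bash
python3 - <<'E'
from h import *
t=np.load('top.npz');im,d=t['im'],t['d']; s=np.load('side.npz')
a=cv2.resize(im[90:225,220:425],None,fx=3.4,fy=3.4,interpolation=cv2.INTER_CUBIC)
b=cv2.resize(s['im'][140:290,170:390],None,fx=2,fy=2,interpolation=cv2.INTER_CUBIC)
a=a[:,:]; 
cv2.imwrite('pics/crop1.png',np.vstack([cv2.resize(a,(600,395)),cv2.resize(b,(600,409))])[:600+200][:800] if 0 else a)
cv2.imwrite('pics/crop1.png',a)
def red(im):
    x=im.astype(int); return ((x[...,2]>110)&(x[...,1]<70)&(x[...,0]<70)).astype(np.uint8)
for n,I,D,(u0,u1,v0,v1) in(('top',im,d,(285,320,165,200)),('side',s['im'],s['d'],(295,335,175,210))):
    m=np.zeros_like(red(I)); m[v0:v1,u0:u1]=red(I)[v0:v1,u0:u1]
    c=max(cv2.findContours(m,0,1)[0],key=cv2.contourArea); r=cv2.minAreaRect(c); print(n,m.sum(),r)
    print(' corners',[onplane(n,*q,0.203).round(4).tolist() for q in cv2.boxPoints(r)])
    mo=cv2.moments(m,True); u,v=mo['m10']/mo['m00'],mo['m01']/mo['m00']
    dep=np.median(D[m>0]); print(' centroid',u,v,'depth pt',atdepth(n,u,v,dep).round(4),'plane',onplane(n,u,v,.203).round(4))
# dark cap in top
x=im.astype(int).sum(2); m=np.zeros(x.shape,np.uint8); m[165:200,285:320]=(x[165:200,285:320]<160)|(red(im)[165:200,285:320]>0)
c=max(cv2.findContours(m,0,1)[0],key=cv2.contourArea); (u,v),r=cv2.minEnclosingCircle(c); print('cap circ',u,v,r,onplane('top',u,v,.194))
for u,v in((270,160),(265,190),(310,165),(400,190),(412,283),(430,150)): print(u,v,atdepth('top',u,v,d[v,u]).round(3))
# tray small edges
g=cv2.cvtColor(im,cv2.COLOR_BGR2GRAY)
print(g[190,372:428]);print(g[158:222,400])
E
```

```text
top 156 ((300.5, 184.0), (14.0, 11.0), 90.0)
 corners [[0.4925, 0.1061, 0.203], [0.4935, 0.071, 0.203], [0.4477, 0.0696, 0.203], [0.4468, 0.1045, 0.203]]
 centroid 300.1923076923077 183.53846153846155 depth pt [0.471  0.0887 0.2052] plane [0.4715 0.0888 0.203 ]
side 161 ((313.78448486328125, 190.83621215820312), (17.857677459716797, 10.110595703125), 23.198589324951172)
 corners [[0.49, 0.1084, 0.203], [0.5008, 0.0722, 0.203], [0.4491, 0.0719, 0.203], [0.4399, 0.1074, 0.203]]
 centroid 313.944099378882 190.90062111801242 depth pt [0.4682 0.0918 0.2048] plane [0.4692 0.0902 0.203 ]
cap circ 300.6363525390625 181.72727966308594 10.010435104370117 [0.47957494 0.08797526 0.194     ]
270 160 [0.561 0.194 0.15 ]
265 190 [0.459 0.206 0.147]
310 165 [0.547 0.06  0.152]
400 190 [ 0.502 -0.267  0.003]
412 283 [ 0.171 -0.304  0.009]
430 150 [ 0.653 -0.377  0.016]
[120 120 121 120 121 121 120 120 119 109  98 132 135 136 137 136 136 137
 136 138 137 138 138 140 138 139 139 138 139 140 139 139 140 141 140 138
 137 141 141 140 138 138 138 137 119  79 129 121 119 119 119 117 119 118
 119 118]
[116 117 117 115 117 118 118 119 126  97 107 129 135 135 137 137 139 139
 139 139 139 139 139 141 140 141 141 140 141 140 141 139 139 140 140 141
 142 140 141 141 141 141 141 141 141 142 141 141 141 139 141 140 140 132
 105  94 114 121 120 121 120 121 121 119]
```

View pics/crop1.png

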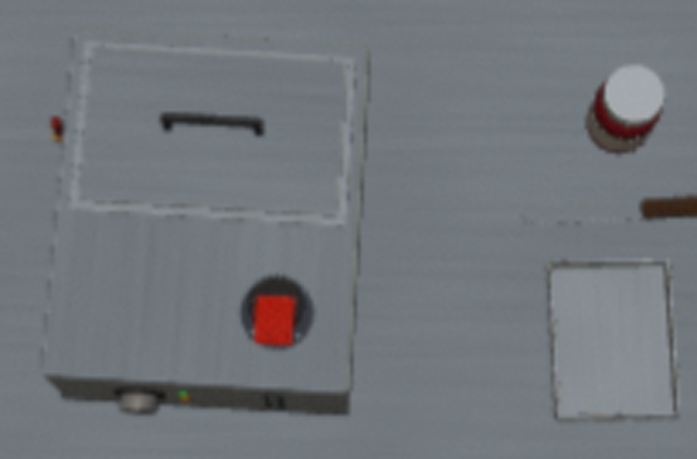

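The crop confirms the red tab lying folded towards -x on the round black cap. In full-image pixels the tab is at about (300,184) and the cap's centre is about (301,182). The small tray sits right of the melter at about (400,190). Next I measure the melter's yaw and the tray's pose.

```bash
python3 - <<'E'
from h import *
t=np.load('top.npz');im,d=t['im'],t['d']
P=lambda u,v,z:onplane('top',u,v,z)
# deck: points by depth with height .13-.165
vv,uu=np.mgrid[95:215,225:335]
H=np.array([[atdepth('top',u,v,d[v,u])[2] for u in range(225,335)] for v in range(95,215)])
m=(((H>.135)&(H<.24))*255).astype(np.uint8)
c=max(cv2.findContours(m,0,1)[0],key=cv2.contourArea)+np.array([225,95]); r=cv2.minAreaRect(c)
C=np.array([P(*q,.15) for q in cv2.boxPoints(r)]); print('deck',C.round(4).tolist(),C.mean(0)); 
e=C-np.roll(C,-1,0); print(np.linalg.norm(e,axis=1),np.degrees(np.arctan2(e[:,1],e[:,0])))
# tray floor bright region
g=cv2.cvtColor(im,cv2.COLOR_BGR2GRAY); m=np.zeros_like(g); m[155:225,372:430]=(g[155:225,372:430]>127)*255
m=cv2.morphologyEx(m,cv2.MORPH_OPEN,np.ones((5,5)))
c=max(cv2.findContours(m,0,1)[0],key=cv2.contourArea); r=cv2.minAreaRect(c)
C=np.array([P(*q,.003) for q in cv2.boxPoints(r)]); print('tray',C.round(4).tolist(),C.mean(0)); 
e=C-np.roll(C,-1,0); print(np.linalg.norm(e,axis=1),np.degrees(np.arctan2(e[:,1],e[:,0])))
p,Rm,s=tw(); print('shift',(Rm.T@(np.array([.459,.0885,.33])-p)).round(4))
E
```

```text
Traceback (most recent call last):
  File "h.py", line 13, in atdepth
    o,d=ray(n,u,v); return o+d*dep
        ~~~^^^^^^^
  File "h.py", line 7, in ray
    c=optics.camera_params(n); x=np.array([(u-c['cx'])/c['fx'],(v-c['cy'])/c['fy']]); s=x.copy()
ValueError: time passes only in moves, steps and waits
```

```bash
sed -i "s/c=optics.camera_params(n); x=/c=cam(n); x=/" h.py; cat >> h.py <<'E'
from functools import lru_cache
@lru_cache
def cam(n): return optics.camera_params(n)
E
cat > m.py <<'E'
from h import *
t=np.load('top.npz');im,d=t['im'],t['d']
P=lambda u,v,z:onplane('top',u,v,z)
H=np.array([[atdepth('top',u,v,d[v,u])[2] for u in range(225,335)] for v in range(95,215)])
def rep(n,m,z):
    c=max(cv2.findContours(m,0,1)[0],key=cv2.contourArea)
    if n=='deck': c=c+np.array([225,95])
    c=c.astype(np.float32); C=np.array([P(*q,z) for q in cv2.boxPoints(cv2.minAreaRect(c))])
    e=C-np.roll(C,-1,0); print(n,C.round(3).tolist(),C.mean(0).round(4),np.linalg.norm(e,axis=1).round(3),np.degrees(np.arctan2(e[:,1],e[:,0])).round(1))
rep('deck',(((H>.135)&(H<.24))*255).astype(np.uint8),.15)
g=cv2.cvtColor(im,cv2.COLOR_BGR2GRAY); m=np.zeros_like(g); m[155:225,372:430]=(g[155:225,372:430]>127)*255
rep('tray',cv2.morphologyEx(m,cv2.MORPH_OPEN,np.ones((5,5))),.003)
p,Rm,s=tw(); print('shift',(Rm.T@(np.array([.459,.0885,.33])-p)).round(4))
E
python3 m.py
```

```text
deck [[0.42, 0.313, 0.15], [0.78, 0.314, 0.15], [0.77, 0.003, 0.15], [0.41, 0.016, 0.15]] [0.5949 0.1615 0.15  ] [0.36  0.311 0.36  0.297] [-179.8   88.1   -2.   -92. ]
tray [[0.578, -0.2, 0.003], [0.588, -0.323, 0.003], [0.427, -0.328, 0.003], [0.417, -0.207, 0.003]] [ 0.5025 -0.2647  0.003 ] [0.124 0.162 0.121 0.161] [  94.6    1.9  -85.5 -177.2]
shift [ 0.4608 -0.5459 -0.1033]
```

{"fn": "play_rows", "kwargs": {
  "steps": [
    [[0.03, -0.03, -0.04], [0, 0, 0], 1],
    [[0.06, -0.06, -0.075], [0, 0, 0], 1],
    [[0.09, -0.09, -0.1], [0, 0, 0], 1],
    [[0.116, -0.12, -0.1], [0, 0, 0], 1],
    [[0.142, -0.15, -0.1], [0, 0, 0], 1],
    [[0.168, -0.18, -0.1], [0, 0, 0], 1],
    [[0.194, -0.21, -0.1], [0, 0, 0], 1],
    [[0.22, -0.24, -0.1], [0, 0, 0], 1]
  ]
}}

```text
t: 0.77
position: [0.3336, -0.3025, 0.3267]
tcp_rot: [0.0, 0.984, 0.179, 0.0]
wrist_force: [1.2, -0.4, 0.3]
finger_gap: 0.0919
finger_force: 0.0
```

{"fn": "play_rows", "kwargs": {
  "steps": [
    [[0.026, -0.03, 0], [0, 0, 0], 1],
    [[0.052, -0.06, 0], [0, 0, 0], 1],
    [[0.078, -0.09, 0], [0, 0, 0], 1],
    [[0.104, -0.12, 0], [0, 0, 0], 1],
    [[0.13, -0.15, 0], [0, 0, 0], 1],
    [[0.156, -0.18, 0], [0, 0, 0], 1],
    [[0.182, -0.21, 0], [0, 0, 0], 1],
    [[0.208, -0.24, 0], [0, 0, 0], 1]
  ]
}}

```text
t: 1.43
position: [0.4436, -0.0048, 0.3265]
tcp_rot: [0.0, 0.984, 0.179, -0.0]
wrist_force: [1.4, -0.6, -0.0]
finger_gap: 0.0916
finger_force: 0.0
```

{"fn": "play_rows", "kwargs": {
  "steps": [
    [[0.02, -0.03, 0], [0, 0, 0.1], 0.4],
    [[0.033, -0.06, 0], [0, 0, 0.2], 0.4],
    [[0.033, -0.066, 0], [0, 0, 0.3], 0.4],
    [[0.033, -0.066, 0], [0, 0, 0.386], 0.4],
    [[0.033, -0.066, 0], [0, 0, 0.386], 0.4],
    [[0.033, -0.066, 0], [0, 0, 0.386], 0.4]
  ]
}}

```text
t: 1.93
position: [0.4512, 0.0665, 0.3262]
tcp_rot: [0.0, 1.0, -0.012, -0.0]
wrist_force: [-0.9, 0.4, 0.6]
finger_gap: 0.0645
finger_force: 0.0
```

```bash
cat > st.py <<'E'
from h import *
import sys
p,Rm,s=tw(); print('t',s['t'],'p',p.round(4),'y',Rm[:,1].round(3),'z',Rm[:,2].round(3),'F',np.round(s['wrist_force'],2),'M',np.round(s['moment'],3),'gap',round(s['finger_gap'],4),'ff',s['finger_force'],'q',np.round(s['joint_pos'],2))
if len(sys.argv)>1: print('shift',(Rm.T@(np.array([float(a) for a in sys.argv[1:4]])-p)).round(4))
E
python3 st.py 0.4585 0.089 0.195
```

```text
t 1.9333 p [0.4512 0.0665 0.3262] y [-0.024 -1.     0.   ] z [-0.001 -0.    -1.   ] F [-0.93  0.43  0.6 ] M [ 0.058  0.052 -0.013] gap 0.0645 ff 0.0 q [ 0.2   0.12 -0.51  1.77  0.06  1.27 -1.92]
shift [ 0.0069 -0.0227  0.1312]
```

{"fn": "play_rows", "kwargs": {
  "steps": [
    [[0.002, -0.011, 0.03], [0, 0, 0], 0.4],
    [[0.005, -0.0225, 0.06], [0, 0, 0], 0.4],
    [[0.005, -0.0225, 0.09], [0, 0, 0], 0.4],
    [[0.005, -0.0225, 0.115], [0, 0, 0], 0.4],
    [[0.005, -0.0225, 0.13], [0, 0, 0], 0.4],
    [[0.005, -0.0225, 0.14], [0, 0, 0], 0.4],
    [[0.005, -0.0225, 0.144], [0, 0, 0], 0.4],
    [[0.005, -0.0225, 0.144], [0, 0, 0], 0.4]
  ],
  "newtons": 8
}}

```text
t: 2.6
position: [0.4568, 0.0886, 0.1822]
tcp_rot: [0.0, 1.0, -0.013, -0.0]
wrist_force: [1.1, 0.6, 0.8]
finger_gap: 0.064
finger_force: 0.0
```

```bash
python3 st.py 0.4565 0.089 0.182; python3 - <<'E'
from h import *
a,_=grab('top'); b,_=grab('side')
cv2.imwrite('pics/g1.png',np.hstack([cv2.resize(a[140:230,250:350],(400,360),interpolation=2),cv2.resize(b[140:230,260:360],(400,360),interpolation=2)]))
E
```

```text
t 2.6 p [0.4568 0.0886 0.1822] y [-0.026 -1.     0.   ] z [-0.001 -0.    -1.   ] F [1.09 0.61 0.79] M [-0.012 -0.017  0.017] gap 0.064 ff 0.0 q [ 0.12  0.28 -0.52  1.97  0.17  0.94 -2.08]
shift [-0.0003 -0.0004  0.0002]
```

View pics/g1.png

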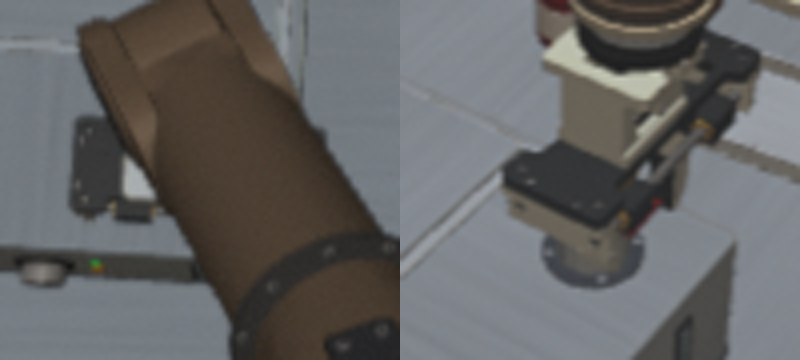

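The left half (top view) shows the arm hiding the cap. In the right half (side view) the gripper straddles the red tab, visible at about crop (640,215), above the neck base at (590,260), with nothing touching. I close gently.

{"fn": "play_rows", "kwargs": {
  "steps": [
    [[0, 0, 0], [0, 0, 0], -0.1],
    [[0, 0, 0], [0, 0, 0], -0.2],
    [[0, 0, 0], [0, 0, 0], -0.4],
    [[0, 0, 0], [0, 0, 0], -0.4],
    [[0, 0, 0], [0, 0, 0], -0.4],
    [[0, 0, 0], [0, 0, 0], -0.4]
  ],
  "newtons": 8
}}

```text
t: 3.2
position: [0.457, 0.0892, 0.1827]
tcp_rot: [-0.0, 1.0, -0.013, 0.0]
wrist_force: [-0.3, 0.7, 2.1]
finger_gap: 0.0359
finger_force: 8.0
```

```bash
python3 st.py
```

```text
t 3.2 p [0.457  0.0892 0.1827] y [-0.026 -1.    -0.   ] z [ 0.  0. -1.] F [-0.27  0.74  2.14] M [0.04  0.094 0.021] gap 0.0359 ff 7.998185008764267 q [ 0.12  0.27 -0.52  1.97  0.17  0.94 -2.08]
```

{"fn": "play_rows", "kwargs": {
  "steps": [
    [[0.0006, 0, -0.0062], [0, 0, 0], -0.4],
    [[0.0024, 0, -0.0122], [0, 0, 0], -0.4],
    [[0.0052, 0, -0.0178], [0, 0, 0], -0.4],
    [[0.0091, 0, -0.0227], [0, 0, 0], -0.4],
    [[0.0091, 0, -0.0227], [0, 0, 0], -0.4]
  ]
}}

```text
t: 3.62
position: [0.4663, 0.089, 0.2063]
tcp_rot: [-0.0, 1.0, -0.013, -0.0]
wrist_force: [-5.9, 0.4, 7.6]
finger_gap: 0.0358
finger_force: 8.0
```

```bash
python3 st.py
```

```text
t 3.6167 p [0.4663 0.089  0.2063] y [-0.026 -1.    -0.   ] z [-0.  0. -1.] F [-5.89  0.45  7.63] M [0.157 1.219 0.062] gap 0.0358 ff 7.998213618993759 q [ 0.13  0.26 -0.52  1.92  0.15  1.   -2.06]
```

{"fn": "play_rows", "kwargs": {
  "steps": [
    [[0.0047, 0, -0.0041], [0, 0, 0], -0.4],
    [[0.0101, 0, -0.0073], [0, 0, 0], -0.4],
    [[0.016, 0, -0.0093], [0, 0, 0], -0.4],
    [[0.0222, 0, -0.0103], [0, 0, 0], -0.4],
    [[0.0222, 0, -0.0103], [0, 0, 0], -0.4]
  ]
}}

```text
t: 4.03
position: [0.4888, 0.0884, 0.216]
tcp_rot: [-0.0, 1.0, -0.013, -0.0]
wrist_force: [-3.1, 0.4, 4.8]
finger_gap: 0.0357
finger_force: 8.0
```

```bash
python3 st.py; python3 - <<'E'
from h import *
b,_=grab('side')
cv2.imwrite('pics/g2.png',cv2.resize(b[130:230,260:370],(660,600),interpolation=2))
E
```

```text
t 4.0333 p [0.4888 0.0884 0.216 ] y [-0.027 -1.    -0.   ] z [-0.  0. -1.] F [-3.12  0.42  4.81] M [ 0.072  0.769 -0.003] gap 0.0357 ff 7.997990548610687 q [ 0.13  0.29 -0.51  1.86  0.16  1.04 -2.05]
```

View pics/g2.png

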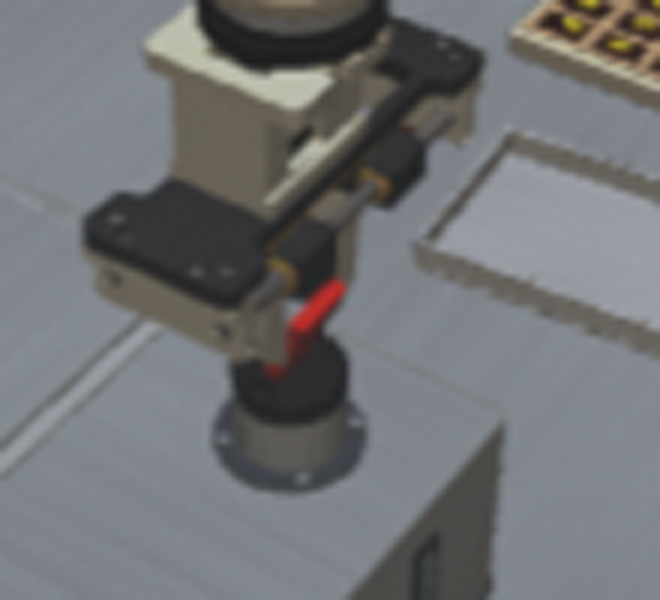

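The side crop shows the red tab standing nearly upright between the fingers (top edge about crop (320,305)), with the black cap still closed on the neck at (290,375). I nudge on to feel for the hinge's end stop.

{"fn": "play_rows", "kwargs": {
  "steps": [
    [[0.001, 0, 0], [0, 0, 0], -0.4],
    [[0.002, 0, 0], [0, 0, 0], -0.4],
    [[0.002, 0, 0], [0, 0, 0], -0.4]
  ]
}}

```text
t: 4.33
position: [0.4897, 0.0884, 0.2159]
tcp_rot: [0.0, 1.0, -0.013, -0.0]
wrist_force: [-5.5, 1.0, 6.7]
finger_gap: 0.0355
finger_force: 8.0
```

```bash
python3 st.py
```

```text
t 4.3333 p [0.4897 0.0884 0.2159] y [-0.026 -1.     0.   ] z [-0.001 -0.    -1.   ] F [-5.47  1.01  6.71] M [0.268 1.383 0.041] gap 0.0355 ff 7.996540814638138 q [ 0.13  0.29 -0.51  1.86  0.16  1.04 -2.05]
```

{"fn": "play_rows", "kwargs": {
  "steps": [
    [[0, 0, 0], [0, 0, 0], 0.1],
    [[0, 0, 0], [0, 0, 0], 0.3],
    [[0, 0, -0.02], [0, 0, 0], 0.3],
    [[0, 0, -0.05], [0, 0, 0], 0.3],
    [[0, 0, -0.08], [0, 0, 0], 0.3],
    [[0, 0, -0.09], [0, 0, 0], 0.3],
    [[0, 0, -0.09], [0, 0, 0], 0.3]
  ]
}}

```text
t: 4.92
position: [0.4921, 0.0886, 0.3085]
tcp_rot: [-0.0, 1.0, -0.013, 0.003]
wrist_force: [-0.5, -0.5, 0.5]
finger_gap: 0.0595
finger_force: 0.0
```

```bash
python3 st.py; python3 - <<'E'
from h import *
b,d=grab('side')
x=b.astype(int); m=np.zeros(b.shape[:2],np.uint8); sl=np.s_[165:215,290:340]
m[sl]=((x[...,2]>90)&(x[...,1]<60)&(x[...,0]<60))[sl]
c=max(cv2.findContours(m,0,1)[0],key=cv2.contourArea); print(m.sum(),cv2.minAreaRect(c))
for q in cv2.boxPoints(cv2.minAreaRect(c)): print(q.round(1),onplane('side',*q,.241).round(4))
D=d[m>0]; v,u=np.nonzero(m); P=np.array([atdepth('side',a,e,f) for a,e,f in zip(u,v,D) if f>0]); print(P.mean(0).round(4),P.min(0).round(4),P.max(0).round(4))
w=np.linalg.svd(P-P.mean(0))[2]; print(w.round(3))
cv2.imwrite('pics/g3.png',cv2.resize(b[130:230,260:370],(660,600),interpolation=2))
E
```

```text
t 4.9167 p [0.4921 0.0886 0.3085] y [-0.027 -1.    -0.001] z [ 0.006  0.001 -1.   ] F [-0.51 -0.45  0.49] M [ 0.02  -0.004 -0.039] gap 0.0595 ff 0.0 q [ 0.15  0.21 -0.52  1.71  0.11  1.24 -2.  ]
40 ((309.84478759765625, 183.862060546875), (2.5744099617004395, 17.10736846923828), 41.6335334777832)
[303.2 189.4] [0.474 0.134 0.241]
[314.6 176.6] [0.4756 0.0776 0.241 ]
[316.5 178.3] [0.4679 0.0806 0.241 ]
[305.1 191.1] [0.4666 0.1366 0.241 ]
[0.4756 0.0971 0.2327] [0.4701 0.0771 0.2073] [0.4864 0.1098 0.2403]
[[ 0.254  0.793 -0.553]
 [ 0.267 -0.607 -0.748]
 [ 0.93  -0.043  0.366]]
```

View pics/g3.png

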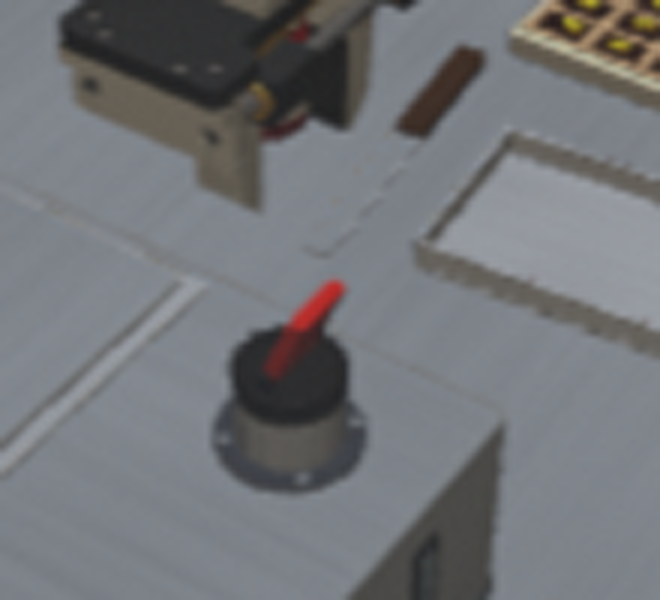

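The side crop shows the tab raised but still leaning towards -x (top about crop (340,290), foot about (275,370)), roughly 1.2 rad. The pads slipped along it. I push it the rest of the way with shut fingers from the -x side.

{"fn": "play_rows", "kwargs": {
  "steps": [
    [[-0.025, 0, 0], [0, 0, 0], -1],
    [[-0.052, 0, 0], [0, 0, 0], -1],
    [[-0.052, 0, 0], [0, 0, 0], -1],
    [[-0.052, 0, 0.03], [0, 0, 0], -1],
    [[-0.052, 0, 0.06], [0, 0, 0], -1],
    [[-0.052, 0, 0.08], [0, 0, 0], -1],
    [[-0.052, 0, 0.09], [0, 0, 0], -1],
    [[-0.052, 0, 0.09], [0, 0, 0], -1]
  ]
}}

```text
t: 5.63
position: [0.4366, 0.0888, 0.2129]
tcp_rot: [0.001, 1.0, -0.013, -0.002]
wrist_force: [0.1, -0.6, -0.5]
finger_gap: 0.011
finger_force: 0.0
```

{"fn": "play_rows", "kwargs": {
  "steps": [
    [[0.006, 0, 0], [0, 0, 0], -1],
    [[0.012, 0, 0], [0, 0, 0], -1],
    [[0.018, 0, 0], [0, 0, 0], -1],
    [[0.023, 0, 0], [0, 0, 0], -1],
    [[0.027, 0, 0], [0, 0, 0], -1],
    [[0.03, 0, 0], [0, 0, 0], -1],
    [[0.03, 0, 0], [0, 0, 0], -1]
  ]
}}

```text
t: 6.22
position: [0.4689, 0.0888, 0.2157]
tcp_rot: [-0.0, 1.0, -0.013, 0.0]
wrist_force: [-1.3, 0.2, -0.0]
finger_gap: 0.0002
finger_force: 0.0
```

```bash
python3 st.py
```

```text
t 6.2167 p [0.4689 0.0888 0.2157] y [-0.026 -1.    -0.   ] z [ 0.  0. -1.] F [-1.32  0.16 -0.  ] M [0.045 0.08  0.025] gap 0.0002 ff 0.03671182174002752 q [ 0.14  0.26 -0.52  1.9   0.15  1.02 -2.05]
```

{"fn": "play_rows", "kwargs": {
  "steps": [
    [[0.002, 0, 0], [0, 0, 0], -1],
    [[0.004, 0, 0], [0, 0, 0], -1],
    [[0.004, 0, 0], [0, 0, 0], -1]
  ]
}}

```text
t: 6.47
position: [0.4724, 0.0887, 0.2156]
tcp_rot: [-0.0, 1.0, -0.013, 0.0]
wrist_force: [-1.0, -0.2, 0.5]
finger_gap: 0.0006
finger_force: 0.5
```

{"fn": "play_rows", "kwargs": {
  "steps": [
    [[0.001, 0, 0], [0, 0, 0], -1],
    [[0.002, 0, 0], [0, 0, 0], -1],
    [[0.002, 0, 0], [0, 0, 0], -1]
  ]
}}

```text
t: 6.72
position: [0.4743, 0.0886, 0.2155]
tcp_rot: [0.0, 1.0, -0.013, 0.0]
wrist_force: [-1.0, -0.4, 1.0]
finger_gap: 0.0004
finger_force: 0.7
```

{"fn": "play_rows", "kwargs": {
  "steps": [
    [[0.001, 0, 0], [0, 0, 0], -1],
    [[0.002, 0, 0], [0, 0, 0], -1],
    [[0.002, 0, 0], [0, 0, 0], -1]
  ]
}}

```text
t: 6.97
position: [0.4758, 0.0886, 0.2154]
tcp_rot: [0.0, 1.0, -0.013, -0.0]
wrist_force: [-3.7, 1.2, 2.4]
finger_gap: 0.0005
finger_force: 2.0
```

{"fn": "play_rows", "kwargs": {
  "steps": [
    [[0.0007, 0, 0], [0, 0, 0], -1],
    [[0.0015, 0, 0], [0, 0, 0], -1],
    [[0.0015, 0, 0], [0, 0, 0], -1]
  ]
}}

```text
t: 7.22
position: [0.4765, 0.0886, 0.2153]
tcp_rot: [0.0, 1.0, -0.013, -0.001]
wrist_force: [-8.3, 0.5, 5.8]
finger_gap: 0.0004
finger_force: 4.1
```

```bash
cat > tabside.py <<'E'
from h import *
b,d=grab('side')
x=b.astype(int); m=np.zeros(b.shape[:2],np.uint8); sl=np.s_[165:215,290:340]
m[sl]=((x[...,2]>80)&(x[...,1]<60)&(x[...,0]<60))[sl]
v,u=np.nonzero(m); P=np.array([atdepth('side',a,e,d[e,a]) for a,e in zip(u,v) if d[e,a]>0]); print(m.sum(),P.mean(0).round(4))
for lo in(.2,.21,.22,.23): 
    k=(P[:,2]>lo)&(P[:,2]<=lo+.01); print(lo,k.sum(),P[k].mean(0).round(4) if k.any() else '')
cv2.imwrite('pics/g4.png',cv2.resize(b[130:230,260:370],(660,600),interpolation=2))
E
python3 st.py; python3 tabside.py
```

```text
t 7.2167 p [0.4765 0.0886 0.2153] y [-0.026 -1.     0.001] z [-0.002 -0.    -1.   ] F [-8.26  0.54  5.8 ] M [0.09  1.799 0.044] gap 0.0004 ff 4.135356657207012 q [ 0.13  0.27 -0.52  1.89  0.15  1.03 -2.05]
14 [0.4864 0.0931 0.2055]
0.2 8 [0.4863 0.0939 0.2036]
0.21 4 [0.4868 0.0955 0.2124]
0.22 0 
0.23 0
```

View pics/g4.png

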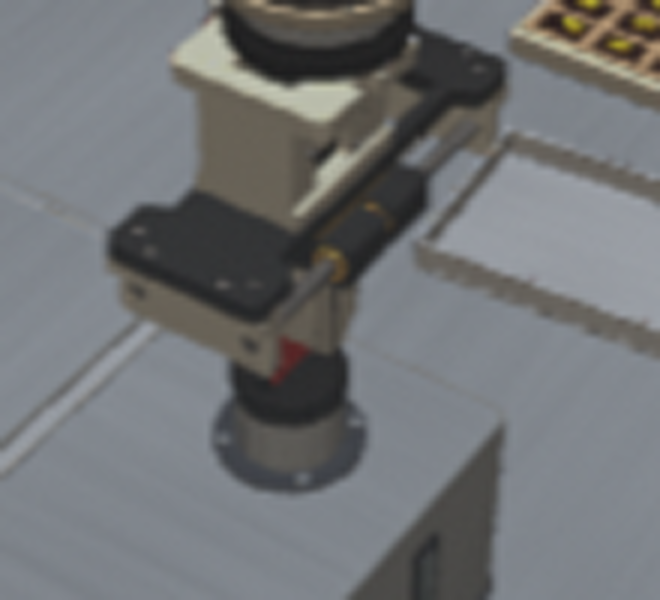

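The crop shows the shut fingers against the tab, whose visible face at crop (290,360) is vertical. Its face is at x≈0.486 at both z 0.204 and 0.212, and the force has risen to 8 N, so it is upright at its stop. I back off and regrip over the cap's axis (0.490, 0.0886).

{"fn": "play_rows", "kwargs": {
  "steps": [
    [[-0.008, 0, 0], [0, 0, 0], -1],
    [[-0.015, 0, -0.01], [0, 0, 0], -1],
    [[-0.015, 0, -0.04], [0, 0, 0], 0.2],
    [[-0.015, 0, -0.06], [0, 0, 0], 0.2],
    [[0, 0, -0.06], [0, 0, 0], 0.2],
    [[0.012, 0, -0.06], [0, 0, 0], 0.2],
    [[0.012, 0, -0.06], [0, 0, 0], 0.2],
    [[0.012, 0, -0.06], [0, 0, 0], 0.2]
  ],
  "newtons": 20
}}

```text
t: 7.93
position: [0.4897, 0.088, 0.275]
tcp_rot: [-0.0, 1.0, -0.013, -0.0]
wrist_force: [-0.2, 0.3, -1.0]
finger_gap: 0.0355
finger_force: 0.0
```

```bash
python3 st.py 0.490 0.0886 0.203; sed -i 's/g4.png/g5.png/' tabside.py; python3 tabside.py
```

```text
t 7.9333 p [0.4897 0.088  0.275 ] y [-0.027 -1.    -0.   ] z [-0.001  0.    -1.   ] F [-0.18  0.34 -1.02] M [ 0.085  0.041 -0.048] gap 0.0355 ff 0.0 q [ 0.15  0.24 -0.52  1.77  0.13  1.17 -2.01]
shift [ 0.0003 -0.0006  0.072 ]
112 [0.4875 0.0939 0.2231]
0.2 24 [0.4864 0.0921 0.2061]
0.21 23 [0.4878 0.0964 0.2152]
0.22 24 [0.4876 0.0946 0.2242]
0.23 26 [0.4874 0.094  0.2353]
```

{"fn": "play_rows", "kwargs": {
  "steps": [
    [[0, -0.0005, 0], [0, 0, 0], 0.3],
    [[0, -0.0005, 0], [0, 0, 0], 0.3],
    [[0, -0.0005, 0], [0, 0, 0], 0.3],
    [[0, -0.0005, 0.025], [0, 0, 0], 0.3],
    [[0, -0.0005, 0.05], [0, 0, 0], 0.3],
    [[0, -0.0005, 0.065], [0, 0, 0], 0.3],
    [[0, -0.0005, 0.072], [0, 0, 0], 0.3],
    [[0, -0.0005, 0.072], [0, 0, 0], 0.3]
  ]
}}

```text
t: 8.65
position: [0.4887, 0.0885, 0.2022]
tcp_rot: [0.0, 1.0, -0.013, -0.001]
wrist_force: [-0.7, -0.3, -0.2]
finger_gap: 0.0595
finger_force: 0.0
```

{"fn": "play_rows", "kwargs": {
  "steps": [
    [[0, 0, 0], [0, 0, 0], -0.1],
    [[0, 0, 0], [0, 0, 0], -0.2],
    [[0, 0, 0], [0, 0, 0], -0.4],
    [[0, 0, 0], [0, 0, 0], -0.4],
    [[0, 0, 0], [0, 0, 0], -0.4],
    [[0, 0, 0], [0, 0, 0], -0.4]
  ],
  "newtons": 22
}}

```text
t: 9.15
position: [0.4902, 0.0886, 0.2043]
tcp_rot: [0.0, 1.0, -0.013, 0.001]
wrist_force: [-0.2, -1.9, 5.5]
finger_gap: 0.0358
finger_force: 22.0
```

```bash
python3 st.py
```

```text
t 9.15 p [0.4902 0.0886 0.2043] y [-0.027 -1.     0.   ] z [ 0.001 -0.    -1.   ] F [-0.16 -1.93  5.55] M [-0.325  0.216  0.016] gap 0.0358 ff 21.999885141849518 q [ 0.13  0.3  -0.51  1.87  0.17  1.01 -2.06]
```

{"fn": "play_rows", "kwargs": {
  "steps": [
    [[0, 0, -0.001], [0, 0, -0.03], -0.4],
    [[0, 0, -0.001], [0, 0, -0.06], -0.4],
    [[0, 0, -0.001], [0, 0, -0.09], -0.4],
    [[0, 0, -0.001], [0, 0, -0.12], -0.4],
    [[0, 0, -0.001], [0, 0, -0.12], -0.4]
  ]
}}

```text
t: 9.57
position: [0.4899, 0.0886, 0.2045]
tcp_rot: [-0.0, 0.999, 0.047, 0.0]
wrist_force: [0.4, -0.7, -1.7]
finger_gap: 0.0361
finger_force: 22.0
```

```bash
cat >> st.py <<'E'
print('yaw deg',np.degrees(np.arctan2(Rm[0,1],-Rm[1,1])).round(2))
E
python3 st.py
```

```text
t 9.5667 p [0.4899 0.0886 0.2045] y [ 0.094 -0.996 -0.   ] z [ 0.  0. -1.] F [ 0.45 -0.74 -1.69] M [-0.074 -0.288 -0.179] gap 0.0361 ff 21.994878351688385 q [ 0.15  0.3  -0.54  1.87  0.18  1.01 -1.95]
yaw deg 5.41
```

{"fn": "play_rows", "kwargs": {
  "steps": [
    [[0, 0, 0], [0, 0, -0.03], -0.4],
    [[0, 0, 0], [0, 0, -0.06], -0.4],
    [[0, 0, 0], [0, 0, -0.09], -0.4],
    [[0, 0, 0], [0, 0, -0.12], -0.4],
    [[0, 0, 0], [0, 0, -0.12], -0.4]
  ],
  "newtons": 30
}}

```text
t: 9.98
position: [0.4898, 0.0887, 0.2046]
tcp_rot: [-0.0, 0.994, 0.107, 0.0]
wrist_force: [1.0, -1.1, -0.1]
finger_gap: 0.0361
finger_force: 30.0
```

```bash
python3 st.py
```

```text
t 9.9833 p [0.4898 0.0887 0.2046] y [ 0.212 -0.977 -0.   ] z [ 0.  0. -1.] F [ 1.01 -1.1  -0.09] M [-0.051 -0.167 -0.209] gap 0.0361 ff 29.995501041412354 q [ 0.16  0.31 -0.56  1.87  0.19  1.01 -1.84]
yaw deg 12.25
```

{"fn": "play_rows", "kwargs": {
  "steps": [
    [[0, 0, 0], [0, 0, -0.03], -0.4],
    [[0, 0, 0], [0, 0, -0.06], -0.4],
    [[0, 0, 0], [0, 0, -0.09], -0.4],
    [[0, 0, 0], [0, 0, -0.12], -0.4],
    [[0, 0, 0], [0, 0, -0.12], -0.4]
  ]
}}

```text
t: 10.4
position: [0.4898, 0.0888, 0.2047]
tcp_rot: [-0.0, 0.986, 0.166, 0.0]
wrist_force: [0.7, -0.1, 1.7]
finger_gap: 0.036
finger_force: 30.0
```

```bash
python3 st.py
```

```text
t 10.4 p [0.4898 0.0888 0.2047] y [ 0.327 -0.945  0.   ] z [ 0.  0. -1.] F [ 0.74 -0.1   1.73] M [-0.052  0.05  -0.136] gap 0.036 ff 29.996626675128937 q [ 0.18  0.31 -0.59  1.87  0.2   1.02 -1.73]
yaw deg 19.1
```

{"fn": "play_rows", "kwargs": {
  "steps": [
    [[0, 0, 0], [0, 0, -0.03], -0.4],
    [[0, 0, 0], [0, 0, -0.06], -0.4],
    [[0, 0, 0], [0, 0, -0.06], -0.4]
  ]
}}

```text
t: 10.65
position: [0.4898, 0.0889, 0.2049]
tcp_rot: [0.0, 0.981, 0.195, 0.0]
wrist_force: [-1.7, -0.3, 3.6]
finger_gap: 0.036
finger_force: 30.0
```

```bash
python3 st.py
```

```text
t 10.65 p [0.4898 0.0889 0.2049] y [ 0.383 -0.924  0.   ] z [ 0.  0. -1.] F [-1.65 -0.32  3.61] M [-0.063  0.236 -0.143] gap 0.036 ff 29.998214542865753 q [ 0.19  0.31 -0.6   1.87  0.21  1.02 -1.67]
yaw deg 22.52
```

{"fn": "play_rows", "kwargs": {
  "steps": [
    [[0, 0, 0], [0, 0, -0.03], -0.4],
    [[0, 0, 0], [0, 0, -0.06], -0.4],
    [[0, 0, 0], [0, 0, -0.06], -0.4]
  ]
}}

```text
t: 10.9
position: [0.4899, 0.089, 0.2051]
tcp_rot: [0.0, 0.974, 0.225, 0.0]
wrist_force: [-1.2, -1.4, 7.0]
finger_gap: 0.0361
finger_force: 30.0
```

```bash
python3 st.py
```

```text
t 10.9 p [0.4899 0.089  0.2051] y [ 0.438 -0.899  0.   ] z [ 0.001  0.    -1.   ] F [-1.22 -1.35  6.98] M [-0.045  0.354 -0.14 ] gap 0.0361 ff 29.999415278434753 q [ 0.2   0.32 -0.61  1.87  0.21  1.02 -1.62]
yaw deg 25.96
```

{"fn": "play_rows", "kwargs": {
  "steps": [
    [[0, 0, -0.0005], [0, 0, -0.03], -0.4],
    [[0, 0, -0.001], [0, 0, -0.06], -0.4],
    [[0, 0, -0.001], [0, 0, -0.06], -0.4]
  ]
}}

```text
t: 11.15
position: [0.4899, 0.0889, 0.2058]
tcp_rot: [-0.0, 0.967, 0.254, 0.0]
wrist_force: [-0.0, 0.6, 3.5]
finger_gap: 0.0354
finger_force: 30.0
```

```bash
python3 st.py
```

```text
t 11.15 p [0.4899 0.0889 0.2058] y [ 0.491 -0.871  0.   ] z [ 0.001  0.    -1.   ] F [-0.    0.58  3.51] M [0.028 0.121 0.076] gap 0.0354 ff 29.99763250350952 q [ 0.21  0.32 -0.62  1.87  0.22  1.02 -1.56]
yaw deg 29.4
```

Mz dropped from -0.14 to about zero, so the cap may be free. I test with a small gentle lift.

{"fn": "play_rows", "kwargs": {
  "steps": [
    [[0, 0, -0.001], [0, 0, 0], -0.4],
    [[0, 0, -0.002], [0, 0, 0], -0.4],
    [[0, 0, -0.003], [0, 0, 0], -0.4],
    [[0, 0, -0.003], [0, 0, 0], -0.4]
  ]
}}

```text
t: 11.48
position: [0.4896, 0.0887, 0.2086]
tcp_rot: [0.0, 0.967, 0.254, -0.0]
wrist_force: [0.0, 0.1, -0.7]
finger_gap: 0.036
finger_force: 30.0
```

```bash
python3 st.py
```

```text
t 11.4833 p [0.4896 0.0887 0.2086] y [ 0.491 -0.871  0.   ] z [-0. -0. -1.] F [ 0.01  0.14 -0.68] M [ 0.003 -0.041  0.011] gap 0.036 ff 29.99575138092041 q [ 0.21  0.32 -0.62  1.86  0.21  1.03 -1.56]
yaw deg 29.39
```

It is free, with only the cap's weight on the wrist. I lift it off steadily.

{"fn": "play_rows", "kwargs": {
  "steps": [
    [[0, 0, -0.002], [0, 0, 0], -0.4],
    [[0, 0, -0.004], [0, 0, 0], -0.4],
    [[0, 0, -0.006], [0, 0, 0], -0.4]
  ]
}}

```text
t: 11.73
position: [0.4897, 0.0887, 0.2147]
tcp_rot: [0.0, 0.967, 0.254, -0.0]
wrist_force: [-0.2, 0.4, -1.0]
finger_gap: 0.036
finger_force: 30.0
```

{"fn": "play_rows", "kwargs": {
  "steps": [
    [[0, 0, -0.006], [0, 0, 0], -0.4],
    [[0, 0, -0.014], [0, 0, 0], -0.4],
    [[0, 0, -0.024], [0, 0, 0], -0.4],
    [[0, 0, -0.036], [0, 0, 0], -0.4],
    [[0, 0, -0.05], [0, 0, 0], -0.4],
    [[0, 0, -0.065], [0, 0, 0], -0.4],
    [[0, 0, -0.08], [0, 0, 0], -0.4],
    [[0, 0, -0.085], [0, 0, 0], -0.4]
  ]
}}

```text
t: 12.4
position: [0.4907, 0.0893, 0.3026]
tcp_rot: [0.0, 0.967, 0.254, 0.002]
wrist_force: [-0.7, 0.4, -1.0]
finger_gap: 0.0358
finger_force: 30.0
```

```bash
python3 st.py 0.5025 -0.265 0.3; python3 - <<'E'
from h import *
b,d=grab('side'); cv2.imwrite('pics/g6.png',cv2.resize(b[90:230,240:380],(600,600),interpolation=2))
E
```

```text
t 12.4 p [0.4907 0.0893 0.3026] y [ 0.491 -0.871  0.001] z [ 0.004  0.001 -1.   ] F [-0.72  0.45 -1.01] M [ 0.066 -0.005 -0.002] gap 0.0358 ff 29.995929300785065 q [ 0.24  0.23 -0.64  1.72  0.15  1.24 -1.49]
shift [-0.1638  0.3144  0.0023]
yaw deg 29.44
```

View pics/g6.png

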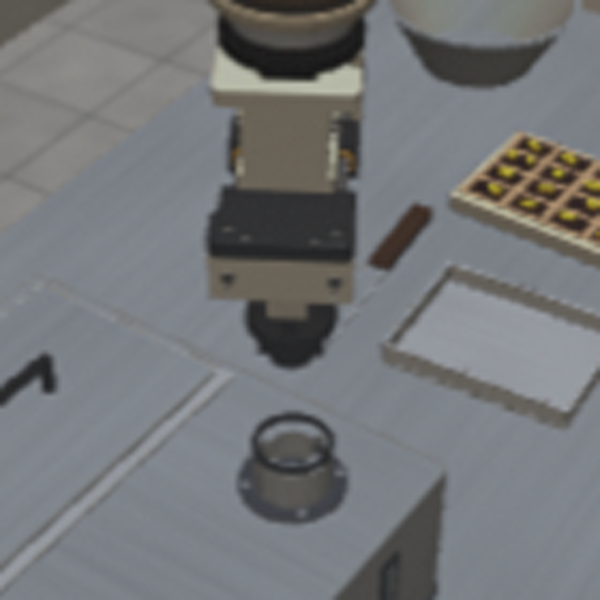

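The crop shows the cap with its plug hanging level in the gripper at about crop (290,335), and the open neck below at (290,440). The tray is at (500,345). I carry it to the tray.

{"fn": "play_rows", "kwargs": {
  "steps": [
    [[-0.01, 0.02, 0], [0, 0, 0], -0.4],
    [[-0.026, 0.05, 0], [0, 0, 0], -0.4],
    [[-0.044, 0.084, 0], [0, 0, 0], -0.4],
    [[-0.062, 0.118, 0], [0, 0, 0], -0.4],
    [[-0.08, 0.152, 0], [0, 0, 0], -0.4],
    [[-0.098, 0.186, 0], [0, 0, 0], -0.4],
    [[-0.115, 0.22, 0], [0, 0, 0], -0.4],
    [[-0.13, 0.25, 0], [0, 0, 0], -0.4]
  ]
}}

```text
t: 13.12
position: [0.4986, -0.1957, 0.2991]
tcp_rot: [0.0, 0.967, 0.253, -0.0]
wrist_force: [0.9, -0.2, -0.9]
finger_gap: 0.0357
finger_force: 30.0
```

{"fn": "play_rows", "kwargs": {
  "steps": [
    [[-0.015, 0.028, 0], [0, 0, 0], -0.4],
    [[-0.026, 0.05, 0.01], [0, 0, 0], -0.4],
    [[-0.033, 0.064, 0.03], [0, 0, 0], -0.4],
    [[-0.033, 0.064, 0.055], [0, 0, 0], -0.4],
    [[-0.033, 0.064, 0.08], [0, 0, 0], -0.4],
    [[-0.033, 0.064, 0.1], [0, 0, 0], -0.4],
    [[-0.033, 0.064, 0.11], [0, 0, 0], -0.4],
    [[-0.033, 0.064, 0.11], [0, 0, 0], -0.4]
  ]
}}

```text
t: 13.78
position: [0.5005, -0.2644, 0.187]
tcp_rot: [-0.001, 0.967, 0.254, -0.002]
wrist_force: [-1.2, 0.7, -0.8]
finger_gap: 0.0357
finger_force: 30.0
```

```bash
python3 st.py 0.5025 -0.265 0.0473
```

```text
t 13.7833 p [ 0.5005 -0.2644  0.187 ] y [ 0.491 -0.871 -0.004] z [-0.004  0.002 -1.   ] F [-1.21  0.69 -0.84] M [-0.024  0.048  0.003] gap 0.0357 ff 29.995815753936768 q [ 0.7   0.42 -0.43  1.74  0.2   1.03 -0.85]
shift [0.0018 0.0021 0.1397]
yaw deg 29.44
```

{"fn": "play_rows", "kwargs": {
  "steps": [
    [[0.001, 0, 0.02], [0, 0, 0], -0.4],
    [[0.001, 0, 0.04], [0, 0, 0], -0.4],
    [[0.001, 0, 0.06], [0, 0, 0], -0.4],
    [[0.001, 0, 0.08], [0, 0, 0], -0.4],
    [[0.001, 0, 0.1], [0, 0, 0], -0.4],
    [[0.001, 0, 0.115], [0, 0, 0], -0.4],
    [[0.001, 0, 0.122], [0, 0, 0], -0.4],
    [[0.001, 0, 0.124], [0, 0, 0], -0.4]
  ]
}}

```text
t: 14.45
position: [0.503, -0.2643, 0.0653]
tcp_rot: [-0.0, 0.967, 0.254, -0.0]
wrist_force: [-0.3, -0.3, -0.7]
finger_gap: 0.036
finger_force: 30.0
```

```bash
python3 st.py 0.5025 -0.265 0.0473
```

```text
t 14.45 p [ 0.503  -0.2643  0.0653] y [ 0.492 -0.871 -0.   ] z [-0.001  0.    -1.   ] F [-0.34 -0.26 -0.68] M [-0.026 -0.045 -0.044] gap 0.036 ff 29.99586135149002 q [ 0.66  0.56 -0.38  1.86  0.29  0.78 -0.93]
shift [-0.0008  0.0003  0.018 ]
yaw deg 29.44
```

{"fn": "play_rows", "kwargs": {
  "steps": [
    [[0, 0, 0.004], [0, 0, 0], -0.4],
    [[0, 0, 0.008], [0, 0, 0], -0.4],
    [[0, 0, 0.011], [0, 0, 0], -0.4],
    [[0, 0, 0.013], [0, 0, 0], -0.4],
    [[0, 0, 0.015], [0, 0, 0], -0.4],
    [[0, 0, 0.016], [0, 0, 0], -0.4],
    [[0, 0, 0.016], [0, 0, 0], -0.4]
  ]
}}

```text
t: 15.03
position: [0.5029, -0.2644, 0.0494]
tcp_rot: [-0.0, 0.967, 0.254, -0.0]
wrist_force: [0.5, -0.4, -1.2]
finger_gap: 0.0358
finger_force: 30.0
```

{"fn": "play_rows", "kwargs": {
  "steps": [
    [[0, 0, 0.0005], [0, 0, 0], -0.4],
    [[0, 0, 0.001], [0, 0, 0], -0.4],
    [[0, 0, 0.001], [0, 0, 0], -0.4]
  ]
}}

```text
t: 15.28
position: [0.5029, -0.2644, 0.0485]
tcp_rot: [0.0, 0.967, 0.254, 0.0]
wrist_force: [-0.8, 0.1, -0.2]
finger_gap: 0.0359
finger_force: 30.0
```

{"fn": "play_rows", "kwargs": {
  "steps": [
    [[0, 0, 0.0005], [0, 0, 0], -0.4],
    [[0, 0, 0.001], [0, 0, 0], -0.4],
    [[0, 0, 0.001], [0, 0, 0], -0.4]
  ]
}}

```text
t: 15.53
position: [0.5029, -0.2644, 0.0475]
tcp_rot: [-0.0, 0.967, 0.254, -0.0]
wrist_force: [0.1, -0.1, 0.1]
finger_gap: 0.0362
finger_force: 30.0
```

{"fn": "play_rows", "kwargs": {
  "steps": [
    [[0, 0, 0.0005], [0, 0, 0], -0.4],
    [[0, 0, 0.001], [0, 0, 0], -0.4],
    [[0, 0, 0.001], [0, 0, 0], -0.4]
  ]
}}

```text
t: 15.78
position: [0.503, -0.2644, 0.0468]
tcp_rot: [0.0, 0.967, 0.254, 0.0]
wrist_force: [-0.4, -0.0, 3.5]
finger_gap: 0.0354
finger_force: 30.0
```

The cap touches the floor at the expected height (3.5 N). I release and retreat.

{"fn": "play_rows", "kwargs": {
  "steps": [
    [[0, 0, 0], [0, 0, 0], -0.1],
    [[0, 0, 0], [0, 0, 0], 0.1],
    [[0, 0, 0], [0, 0, 0], 0.3],
    [[0, 0, 0], [0, 0, 0], 0.4],
    [[0, 0, -0.005], [0, 0, 0], 0.4],
    [[0, 0, -0.015], [0, 0, 0], 0.4],
    [[0, 0, -0.03], [0, 0, 0], 0.4],
    [[0, 0, -0.05], [0, 0, 0], 0.4]
  ],
  "newtons": 5
}}

```text
t: 16.45
position: [0.5023, -0.264, 0.0969]
tcp_rot: [-0.001, 0.967, 0.254, -0.001]
wrist_force: [0.6, 0.1, -1.9]
finger_gap: 0.0641
finger_force: 0.0
```

{"fn": "play_rows", "kwargs": {
  "steps": [
    [[0, 0, -0.03], [0, 0, 0], 0.4],
    [[0, 0, -0.06], [0, 0, 0], 0.4],
    [[0, 0, -0.1], [0, 0, 0], 0.4],
    [[0, 0, -0.14], [0, 0, 0], 0.4],
    [[0, 0, -0.17], [0, 0, 0], 0.4],
    [[0, 0, -0.18], [0, 0, 0], 0.4],
    [[0, 0, -0.18], [0, 0, 0], 0.4],
    [[0, 0, -0.18], [0, 0, 0], 0.4]
  ]
}}

```text
t: 17.12
position: [0.5028, -0.2643, 0.2769]
tcp_rot: [0.0, 0.967, 0.254, 0.0]
wrist_force: [-0.1, 0.4, -0.7]
finger_gap: 0.0647
finger_force: 0.0
```

```bash
python3 st.py; python3 - <<'E'
from h import *
b,d=grab('side'); cv2.imwrite('pics/g7.png',cv2.resize(b[90:230,280:420],(600,600),interpolation=2))
E
```

```text
t 17.1167 p [ 0.5028 -0.2643  0.2769] y [ 0.491 -0.871  0.001] z [ 0.001 -0.001 -1.   ] F [-0.07  0.4  -0.73] M [-0.031 -0.009 -0.   ] gap 0.0647 ff 0.0 q [ 0.72  0.34 -0.44  1.61  0.16  1.22 -0.81]
yaw deg 29.44
```

View pics/g7.png

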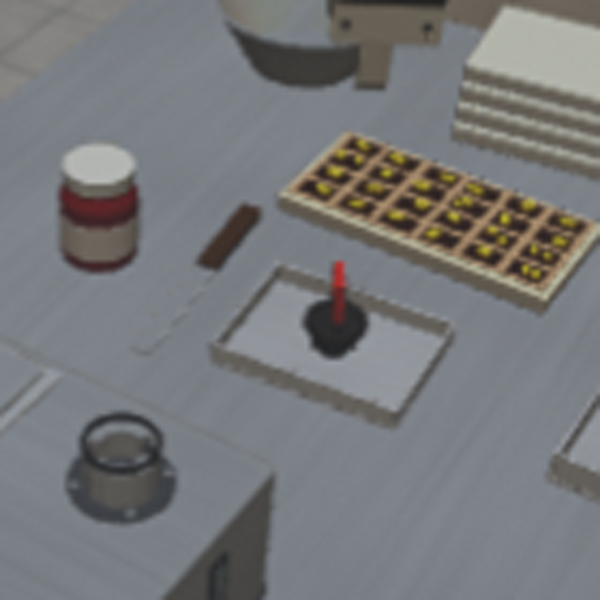

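The cap stands upright on its plug in the middle of the smaller tray (crop (335,325)), with the red tab vertical, the gripper clear above, and the jar, knife and mould not disturbed. I hand in.

```bash
python3 -c "
from bench import order; print(order.sign_off())"
```

```text
the job is handed in; nothing more can be done
None
```

The filler is open: the cap came free after about 30° of turn and stands upright on its plug in the middle of the smaller tray, released, and the job is handed in at about 17 s (no verdict was returned).

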